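# Click the fresh filter cassette into the water-filter cradle

### The job

Fit the fresh filter cassette (white with blue trim) into the grey water-filter cradle: with its orange-foot end raised, hook its blue lip fully under the steel rail, then rock the foot end down until the sprung foot clicks under the orange keeper. Press it home firmly but never force it, leave it latched, and leave the spent brown cassette and everything else on the counter where they are.

Things in the scene. Friction and masses are not known exactly. Their poses are not given: they have to be found in the camera images.
- cassette: Fresh filter cassette, about 0.3 kg (varies by a third): white box 100 (x) x 50 (y) x 36 (z) mm, blue trim. Origin: centre of its underside; z up, +x towards the orange foot, -x towards the blue lip, which is 6 mm thick, 40 mm wide, level with the underside and sticks out 16 mm. Starts flat on the counter, grip fin up.
- lip_tip (a point): Middle of the lip's tip (its end is rounded, 3 mm radius), at the level of its lower face: 66 mm from the cassette's origin along its -x.
- fin (a point): Centre of the blue grip fin on top: 15 mm towards the lip from the cassette's origin, 52 mm above the underside. Fin 12 mm thick across y, 44 mm long (cassette x = -37 to +7 mm), 32 mm high (from the box top at z = 36 to 68 mm). Grip it across its 12 mm.
- press_pad (a point): Blue pad on the box top beside the fin: 34 mm from the origin along +x, 36 mm above the underside. The place to press; it swings about 10 mm towards cradle +x as the end comes down. With the lip hooked and let go, the foot rubs on the keeper's face and holds the end up; 3 to 8 N straight down slides it down to the click, then the box meets the seat pad: stop at about 12 N.
- foot_edge (a point): Middle of the lower edge of the box's foot end: 50 mm from the origin along +x, at underside height.
- sprung_foot (a joint): Orange sprung tongue, 28 mm wide, 6 mm thick, sticking 8 mm out of the cassette's +x end, 1 to 7 mm above the underside. 0 = fully out, grows to 0.006 m pushed in (spring 3 N at 0, 6 N at 0.006). The keeper pushes it in up to 4 mm as the end comes down; it springs back to near 0 at the click.
- cradle: Grey fixed cradle on the counter. Origin: centre of its underside; z up, x runs from the steel rail (at -x) to the orange keeper post (at +x). Base plate x = -85 to +95 mm, 90 mm wide, its top at z = 12 mm. Fitted, the cassette's x agrees with the cradle's. It is strained if the cassette is pressed on it with more than 35 N.
- keeper_line (a point): On the plate's top below the keeper's front face: cradle x = 58.5, z = 12 mm. The keeper (steel cheeks, orange nose; 34 mm wide, 46 mm high over the plate) holds the foot pushed in till it slips under the nose, 9.5 mm above the black seat pad (x = 48 to 54 mm). Pad and nose are set together at an unmeasured height, pad 0 to 16 mm above the plate: the click must be felt.
- rail_corner (a point): Inner corner of the slot under the steel rail, mid-width, where the lip tip belongs: cradle x = -62, z = 20 mm. The slot's floor is an 8 mm step on the plate, x = -72 to -36. Rail 64 mm wide; its overhang reaches 8 mm towards +x, underside 11, top 16 mm above the floor. Slide the lip in lightly along the floor (pressed hard, it sticks), foot end up about 22 degrees to clear the keeper, up to the upright.
- spent_cassette: Spent cassette of the same shape and size, brown with grey trim and no orange foot; same origin and axes. Leave it alone.
- mug: White mug, 80 mm wide, 90 mm high. Bystander. Origin: centre of its underside.
- soap_bottle: Amber soap bottle, 60 mm wide, 160 mm high. Bystander. Origin: centre of its underside.
- tea_jar: Glass tea jar, 76 mm wide, 110 mm high. Bystander. Origin: centre of its underside.
- spoon: Wood-handled steel spoon, 170 mm, lying on the counter. Bystander.
- drink_can: Green drink can, 66 mm wide, 115 mm high. Bystander. Origin: centre of its underside.
Mind the look-alikes: they are no part of the job. Leave any yellow look-alike of the cassette alone.

How it is judged:
On the way, in this order (a step that is already met when the one before it is completed fails the run):
1. the lip is hooked under the rail (tip at least 3 mm in) while the foot end is still raised (x of lip_tip in the frame of cradle below -0.057 m and z of lip_tip in the frame of cradle below 0.026 m and y of lip_tip in the frame of cradle between -0.012 and 0.012 m and z of foot_edge in the frame of cradle above 0.038 m), for 0.2 s.
2. the foot end is rocked down and the sprung foot has clicked under the keeper (x of lip_tip in the frame of cradle below -0.057 m and z of lip_tip in the frame of cradle below 0.026 m and y of lip_tip in the frame of cradle between -0.012 and 0.012 m and z of foot_edge in the frame of cradle below 0.034 m and y of foot_edge in the frame of cradle between -0.012 and 0.012 m and value of joint sprung_foot below 0.0015 m and angle between the y axis of cassette and the y axis of cradle, either way round below 0.12 rad and angle between cassette's own z axis and vertical below 0.15 rad), for 0.2 s.
At the end, for the whole second after the job is handed in: Fresh cassette at rest in the cradle: lip tip 3 mm or more under the rail and within 6 mm of the slot floor, foot edge under 34 mm in the cradle frame, sprung foot back out (within 1.5 mm), both ends within 12 mm of the centre line, aligned within 0.12 and level within 0.15 rad (all of step 2 and linear speed of cassette below 0.01 m/s and angular speed of cassette below 0.1 rad/s); the robot touches nothing.
It fails at once if the cassette is pressed on the cradle with more than 35 N (contact force between cassette and cradle above 35 N).
It fails at once if the spent cassette is moved by more than 15 mm (distance of spent_cassette from where it was at the start of the episode above 0.015 m).
It fails at once if another thing on the counter is moved by more than 25 mm (distance of any of mug, soap_bottle, tea_jar, spoon, drink_can from where it was at the start of the episode above 0.025 m).
It also fails if it takes over 50 s, if anything falls off the work surface, if the arm or the gripper's body presses on something with over 40 N, if the wrist force passes 120 N, or if a joint passes its speed limit or range.

### The arm

A 6-joint arm with a two-finger parallel gripper is mounted at the origin on the work surface. World frame = base frame: x ahead of the robot, y to its left, z up, the work surface at z = 0. Lengths are in m, angles in rad, forces in N, time in s.
With the tool pointing down it reaches from about 0.35 to 0.85 m from the base axis. Payload 8.1 kg.
Tool frame: the origin (TCP) lies on the front face of the gripper's body, between the roots of the fingers; the fingertips stand 84 mm ahead of it and the grasp point (between the pads) lies 65 mm ahead of it; x points along the fingers, y is the direction in which the jaws open and shut, and the axes are right-handed (so a half turn about x gives the same grasp; the last joint's range is limited). The gripper opens to 93 mm and grips with 3 to 60 N. Pads are 15 mm wide; open, the fingers measure 128 mm over their backs; the gripper's body (75 mm by 188 mm) begins 65 mm behind the grasp point.
Start: joints at [-1.307, 0.13, 1.488, -0, 1.523, -0.085], TCP at [0.205, -0.564, 0.303] pointing down, gripper open.
Joint ranges: [-2.96, 2.96], [-0.89, 2.26], [0.02, 2.5], [-1.34, 4.48], [0, 2.73], [-2.66, 2.66]. Speed limits (rad/s): [2.39, 2.39, 2.79, 3.14, 3.14, 3.14].

### API

Orientations are given as a rotation vector (axis times angle).
In Python, from plant import telemetry, read_camera, camera_params, robot gives the robot as it stands.
- The arm moves only by the tool step_arm, never from a script. Its argument "commands" is a list of rows, each an object with "xyz": the shift along the tool's x, y, z in mm, a list of three; "turn": the turn, a rotation vector about the tool's x, y, z in rad, a list of three; "grip": the finger opening in mm, from 0 to 93. In form: [{"xyz": [dx, dy, dz], "turn": [ax, ay, az], "grip": grip}, ...]. A call has 1 to 12 rows; each row is the pose to reach, as a shift and turn from the pose commanded when the call began, along the tool's axes at that moment; what a row does not reach only later rows make up. A row lasts 1/8 s, in which the tool goes at most 62.5 mm and 10.7 degrees, less where a joint would pass 70% of its speed; a pose out of reach is approached as far as the arm can. A call with a gripper value outside its range is refused whole. The fingers move at their own pace and stop on an object; "force" is the grip in N (left out, the last holds). Time passes only in rows, so rows that repeat a pose let the fingers close. It gives the time, the measured TCP pose, the force and the opening at its end, in the units of the state.
- telemetry.read_state(): the state, without advancing time (a new reading comes with each control period).
- read_camera(name): name is "side" or "top" or "wrist"; returns the picture (480x640x3 uint8, red, green, blue); there is no depth.
- camera_params(name): a dict with "mtx" (3x3 intrinsics, pixels), "rvec" (rotation vector, rad) and "tvec" (3), from world to camera coordinates, as OpenCV has them. Camera axes: x right, y down, z forward; pixel columns grow to the right and rows downward; lengths in m; the calibration is good to about 2 mm. A picture is of the moment at which its call begins: read the wrist's pose just before it. camera_params takes no time and is no camera call; for the wrist camera it gives the pose at the moment of the call.
- robot.close_job(): hands the job in, once; it reports no verdict.
The state is a dict: "t": time; "q": joint angles; "dq": joint speeds; "joint_torque": joint torques, N m; "tool_pos": TCP position; "orientation": TCP orientation; "force": force on the tool from outside, world axes, zero at the start; "wrist_torque": the same for the moment, N m; "opening": finger opening in m.
Only numpy, scipy, OpenCV 4.12 (cv2) and the standard library are available. Lean on these libraries where they do the work, as an engineer would, in place of code of your own. Each camera call takes 0.05 s, during which the arm holds its last target. There are 200 camera calls.

## Working session

There is one attempt and no reset: what is moved stays moved. The work goes in short steps, Python scripts to look and compute and a tool call to move; the robot and the scene stay as the last step left them, time stands still between calls to the robot, and variables do not carry over. Pictures are saved under pics/ and viewed, about 8 in all and at most 12, crops included, and the job is handed in when it is done.

Besides the shell and the picture viewer there is one more tool, called as a command line: name --argument value ..., lists and objects as JSON in quotes. step_arm: Moves the arm, as the interface text tells. Its arguments: {"type":"object","properties":{"commands":{"type":"array"},"force":{"type":"number"}},"required":["commands"]}

```bash
ls; mkdir -p pics; python3 - <<'E'
from plant import telemetry, read_camera, camera_params, robot
import cv2
print(telemetry.read_state())
for n in ("top","side"):
    im=read_camera(n); cv2.imwrite(f"pics/{n}0.png",im[:,:,::-1]); print(n,camera_params(n))
E
```

```text
pics
{'t': 0.0, 'q': array([-1.30740990e+00,  1.31118284e-01,  1.48926554e+00, -4.91924918e-05,
        1.52303062e+00, -8.54015478e-02]), 'dq': array([ 0.00021542,  0.00098031,  0.00137948, -0.00027439,  0.00068912,
        0.00018195]), 'joint_torque': array([-1.53328365e-04, -5.59837961e+01, -4.91769361e+01,  7.69393472e-02,
        3.51545541e-02, -1.21648645e-04]), 'tool_pos': array([ 0.20495167, -0.56346129,  0.30172049]), 'orientation': array([ 2.03230911,  0.35996863, -2.03274428]), 'force': array([-0.24481224,  0.03129175,  1.47401942]), 'wrist_torque': array([ 0.00915527, -0.03093172,  0.03229762]), 'opening': 0.09300484326360428}
top {'mtx': array([[494.2503445 ,   0.        , 324.62271897],
       [  0.        , 494.2503445 , 236.60810938],
       [  0.        ,   0.        ,   1.        ]]), 'rvec': array([ 2.16658958, -2.19831567,  0.08151159]), 'tvec': array([0.08661332, 0.58105988, 1.12954948])}
side {'mtx': array([[466.66431012,   0.        , 325.05534422],
       [  0.        , 466.66431012, 239.02793038],
       [  0.        ,   0.        ,   1.        ]]), 'rvec': array([ 0.71956094, -2.48456815,  1.29598814]), 'tvec': array([0.51618272, 0.19136359, 0.87734321])}
```

View pics/top0.png

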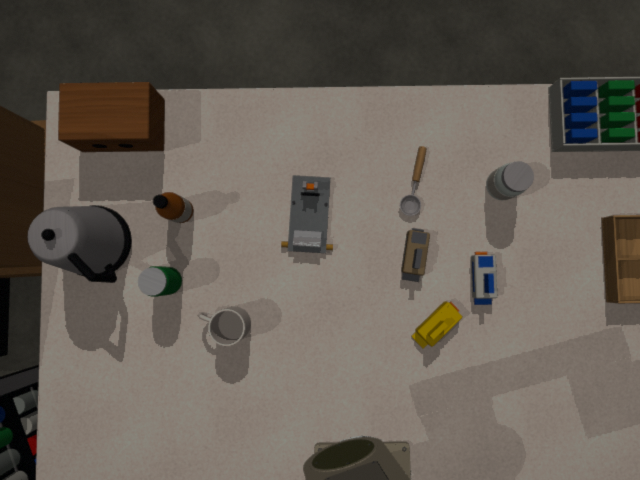

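View pics/side0.png

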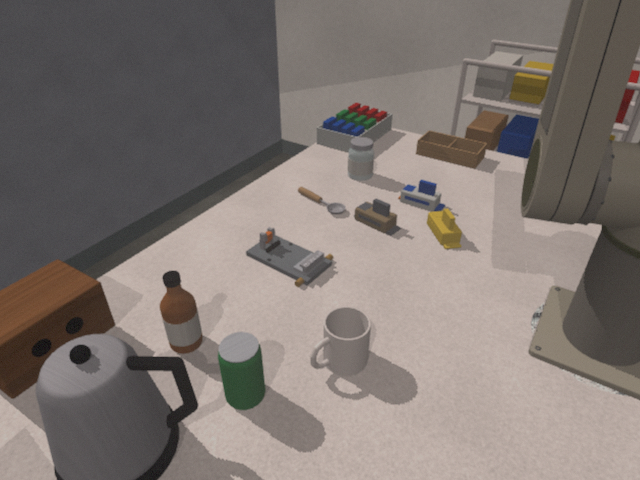

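The top view shows the fresh cassette at about (484,278) with its foot up-image (+x). The cradle is at (311,214) with its keeper up-image. The spent one is at (416,252) and the yellow one at (437,324).

```bash
cat > h.py <<'E'
from plant import telemetry, read_camera, camera_params, robot
import cv2, numpy as np
from scipy.spatial.transform import Rotation as R
def ray(p,uv):
    M=R.from_rotvec(np.ravel(p["rvec"])).as_matrix(); c=-M.T@np.ravel(p["tvec"])
    uv=np.atleast_2d(uv).astype(float)
    d=np.c_[(uv-p["mtx"][:2,2])/p["mtx"][[0,1],[0,1]],np.ones(len(uv))]@M
    return c,d
def plane(p,uv,z):
    c,d=ray(p,uv); return c+d*((z-c[2])/d[:,2])[:,None]
def proj(p,X): return cv2.projectPoints(np.atleast_2d(X).astype(float),p["rvec"],p["tvec"],p["mtx"],None)[0][:,0]
def tcp(s=None):
    s=s or telemetry.read_state(); return s["tool_pos"],R.from_rotvec(s["orientation"])
def goto(P,Rm,s=None):
    "shift (mm) and turn in current tool axes to reach tool pose"
    p,r=tcp(s); print("xyz",(r.inv().apply(P-p)*1e3).round(1),"turn",(r.inv()*Rm).as_rotvec().round(4))
E
python3 - <<'E'
from h import *
im=cv2.imread("pics/top0.png"); p=camera_params("top")
hsv=cv2.cvtColor(im,cv2.COLOR_BGR2HSV)
def pts(lo,hi,box):
    m=cv2.inRange(hsv,lo,hi); x0,y0,x1,y1=box; k=np.zeros_like(m);k[y0:y1,x0:x1]=m[y0:y1,x0:x1]
    return np.argwhere(k)[:,::-1]
for nm,lo,hi,box,z in [("blue",(100,120,50),(130,255,255),(460,240,505,315),.036),("orangefoot",(5,150,80),(20,255,255),(465,240,500,262),.004),
  ("keeper",(5,150,80),(20,255,255),(295,170,330,200),.03)]:
    q=pts(lo,hi,box); print(nm,len(q),q.mean(0),plane(p,q.mean(0),z), cv2.minAreaRect(q.astype(np.float32)))
# cradle plate corners by eye (292,177)(331,178)(327,254)(289,251)
print(plane(p,[(292,177),(330,178),(327,254),(289,251)],.012).round(4))
s=telemetry.read_state(); P,r=tcp(s); print(r.as_matrix().round(3))
w=camera_params("wrist"); c,d=ray(w,[(320,240),(320,0),(640,240)]); print(r.inv().apply(c-P),r.inv().apply(d),w["mtx"])
c4=cv2.resize(im[225:320,380:520],None,fx=5,fy=5,interpolation=cv2.INTER_CUBIC); cv2.imwrite("pics/c1.png",c4)
E
```

```text
blue 347 [486.07492795 278.32276657] [[ 0.48019803 -0.28948088  0.036     ]] ((483.1216735839844, 280.1763000488281), (47.58722686767578, 20.11559295654297), 87.39744567871094)
orangefoot 34 [480.82352941 253.        ] [[ 0.53946023 -0.28978784  0.004     ]] ((480.5, 253.0), (2.0, 11.0), 90.0)
keeper 40 [309.775 185.725] [[0.70114037 0.11105223 0.03      ]] ((309.5, 185.5), (5.0, 7.0), 90.0)
[[0.7259 0.1535 0.012 ]
 [0.7222 0.0634 0.012 ]
 [0.5421 0.0732 0.012 ]
 [0.5504 0.1622 0.012 ]]
[[-0.     0.342 -0.94 ]
 [ 0.002 -0.94  -0.342]
 [-1.    -0.002 -0.   ]]
[-0.08211391 -0.00017347 -0.07349874] [[ 9.64818652e-01 -8.64590416e-05  2.62989680e-01]
 [ 1.11842623e+00 -4.81147850e-04 -2.87148236e-01]
 [ 9.64466785e-01  7.61487196e-01  2.62345052e-01]] [[420.18240677   0.         320.31716869]
 [  0.         420.18240677 242.59157995]
 [  0.           0.           1.        ]]
```

```bash
python3 - <<'E'
from h import *
Rd=R.from_matrix(np.array([[0,0,-1],[0,-1,0],[-1,0,0]],float).T if 0 else np.column_stack([[0,0,-1],[0,-1,0],[-1,0,0]]))
goto(np.array([.485,-.29,.25]),Rd)
E
```

```text
xyz [  52.1 -161.3 -356.6] turn [3.488e-01 2.000e-04 1.700e-03]
```

step_arm --commands '[{"xyz":[52,-161,-357],"turn":[0.349,0,0],"grip":40},{"xyz":[52,-161,-357],"turn":[0.349,0,0],"grip":40},{"xyz":[52,-161,-357],"turn":[0.349,0,0],"grip":40},{"xyz":[52,-161,-357],"turn":[0.349,0,0],"grip":40},{"xyz":[52,-161,-357],"turn":[0.349,0,0],"grip":40},{"xyz":[52,-161,-357],"turn":[0.349,0,0],"grip":40},{"xyz":[52,-161,-357],"turn":[0.349,0,0],"grip":40},{"xyz":[52,-161,-357],"turn":[0.349,0,0],"grip":40},{"xyz":[52,-161,-357],"turn":[0.349,0,0],"grip":40}]'

```text
t: 1.23
tool_pos: [0.485, -0.291, 0.2506]
orientation: [-2.221, 0.0, 2.222]
force: [0.3, 0.0, 0.3]
opening: 0.0398
```

```bash
python3 - <<'E'
from h import *
import json
s=telemetry.read_state(); print(s["tool_pos"],s["dq"].round(3),s["t"])
w=camera_params("wrist"); im=read_camera("wrist")[:,:,::-1]; cv2.imwrite("pics/w1.png",im); np.savez("w1.npz",**w)
E
```

```text
[ 0.48503803 -0.29102022  0.25056341] [-0.018 -0.006  0.002  0.001  0.001  0.002] 1.225
```

View pics/w1.png

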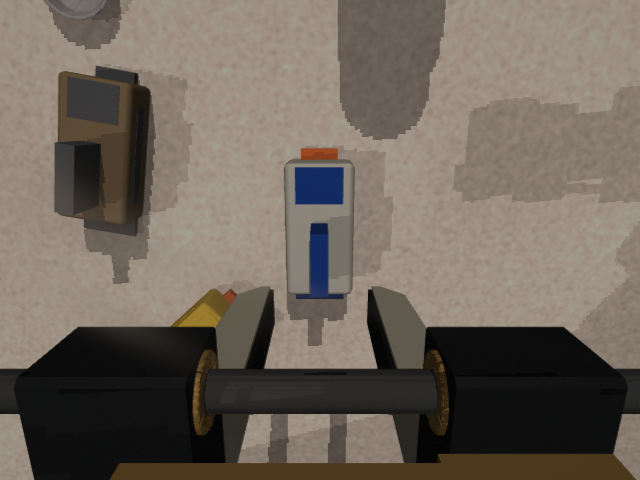

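The wrist view shows the cassette nearly aligned with the tool: orange foot at (319,154), press pad at (319,186), fin top from about (319,235) to (319,298), clear of the yellow look-alike.

```bash
python3 - <<'E'
from h import *
im=cv2.imread("pics/w1.png"); w=dict(np.load("w1.npz")); hsv=cv2.cvtColor(im,cv2.COLOR_BGR2HSV)
b=cv2.inRange(hsv,(105,150,50),(130,255,255)); n,l,st,c=cv2.connectedComponentsWithStats(b)
for i in range(1,n):
    if st[i,4]>100: print(st[i],c[i])
pad=np.argwhere(b[160:212,285:355])[:,::-1]+[285,160]; 
print("pad",plane(w,pad.mean(0),.036),cv2.minAreaRect(pad.astype(np.float32)))
o=np.argwhere(cv2.inRange(hsv,(3,150,80),(20,255,255))[140:165,295:345])[:,::-1]+[295,140]; print(o.min(0),o.max(0),"foot",plane(w,[o[:,0].mean(),o[:,1].min()],.007))
# box top edges at z=.036: columns per row
v=im[:,:,:].max(2)
for r in (225,255,280): print(r,[tuple(int(x) for x in im[r,c]) for c in (309,310,311,327,328,329)])
for r in (240,255,270,285):
    x=np.where(b[r,300:345])[0]+300; print("fin row",r,plane(w,[(x.min()+x.max()+1)/2,r],.068).round(4),x.min(),x.max())
x=pad; 
for r in (170,185,200):
    q=pad[pad[:,1]==r][:,0]; print("pad row",r,plane(w,[(q.min()+q.max()+1)/2,r],.036).round(4),q.min(),q.max())
E
```

```text
[ 295  168   48   36 1709] [318.59625512 185.35985957]
[ 310  224   18   73 1260] [318.75634921 259.88015873]
pad [[ 0.51758272 -0.29020939  0.036     ]] ((318.4999694824219, 185.49998474121094), (46.99999237060547, 34.99999237060547), 0.0)
[301 149] [337 159] foot [[ 0.54112136 -0.29024901  0.007     ]]
225 [(120, 132, 138), (112, 119, 124), (65, 28, 12), (73, 52, 47), (104, 113, 118), (104, 113, 118)]
255 [(80, 79, 80), (91, 51, 30), (95, 42, 18), (96, 50, 30), (99, 84, 76), (104, 114, 119)]
280 [(79, 82, 84), (87, 60, 47), (94, 43, 23), (97, 53, 34), (108, 94, 85), (119, 131, 136)]
fin row 240 [[ 0.4863 -0.2906  0.068 ]] 310 327
fin row 255 [[ 0.4761 -0.2906  0.068 ]] 310 327
fin row 270 [[ 0.4656 -0.2909  0.068 ]] 311 327
fin row 285 [[ 0.4549 -0.2909  0.068 ]] 311 327
pad row 170 [[ 0.5283 -0.2905  0.036 ]] 295 342
pad row 185 [[ 0.5178 -0.2905  0.036 ]] 295 342
pad row 200 [[ 0.5071 -0.2905  0.036 ]] 296 341
```

step_arm --commands '[{"xyz":[60,0,12],"turn":[0,0,0],"grip":40},{"xyz":[105,0,12],"turn":[0,0,0],"grip":40},{"xyz":[128,0,12],"turn":[0,0,0],"grip":40},{"xyz":[128,0,12],"turn":[0,0,0],"grip":40},{"xyz":[128,0,12],"turn":[0,0,0],"grip":5},{"xyz":[128,0,12],"turn":[0,0,0],"grip":5},{"xyz":[128,0,12],"turn":[0,0,0],"grip":5},{"xyz":[128,0,12],"turn":[0,0,0],"grip":5}]' --force 45

```text
t: 2.28
tool_pos: [0.4735, -0.2905, 0.1228]
orientation: [-2.221, 0.0, 2.221]
force: [-0.8, 0.7, 0.4]
opening: 0.0115
```

step_arm --commands '[{"xyz":[-20,0,0],"turn":[0,0,0],"grip":5},{"xyz":[-70,0,0],"turn":[0,0,0],"grip":5},{"xyz":[-130,0,0],"turn":[0,0,0],"grip":5},{"xyz":[-160,-50,0],"turn":[0,0,0],"grip":5},{"xyz":[-190,-100,0],"turn":[0,0,0],"grip":5},{"xyz":[-220,-150,0],"turn":[0,0,0],"grip":5},{"xyz":[-250,-200,0],"turn":[0,0,0],"grip":5},{"xyz":[-277,-250,-20],"turn":[0,0,0],"grip":5},{"xyz":[-277,-305,-20],"turn":[0,0,0],"grip":5},{"xyz":[-277,-360,-20],"turn":[0,0,0],"grip":5},{"xyz":[-277,-403,-20],"turn":[0,0,0],"grip":5},{"xyz":[-277,-403,-20],"turn":[0,0,0],"grip":5}]'

```text
t: 3.78
tool_pos: [0.4929, 0.1152, 0.4008]
orientation: [2.22, 0.006, -2.219]
force: [0.8, -0.5, -3.2]
opening: 0.0115
```

```bash
python3 - <<'E'
from h import *
s=telemetry.read_state(); print(s["tool_pos"],s["dq"].round(3),s["t"],s["force"],s["wrist_torque"])
w=camera_params("wrist"); im=read_camera("wrist")[:,:,::-1]; cv2.imwrite("pics/w2.png",im); np.savez("w2.npz",**w)
E
```

```text
[0.49287015 0.11522626 0.4007607 ] [-0.06  -0.005  0.009 -0.028 -0.    -0.039] 3.775 [ 0.81161265 -0.49798773 -3.16151389] [-0.05856614  0.07268241 -0.04223564]
```

View pics/w2.png

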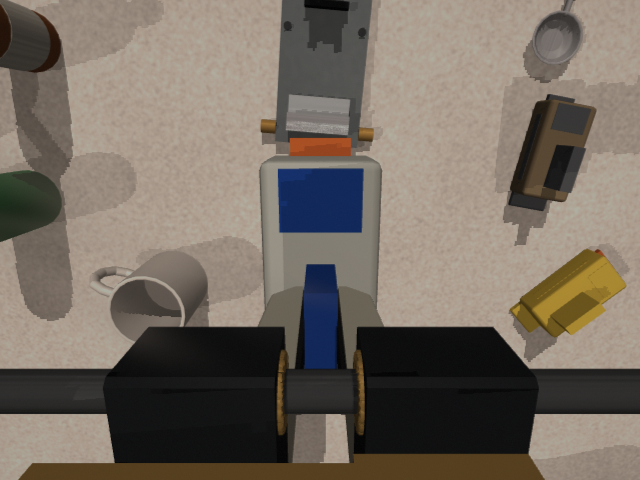

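The wrist picture shows the cradle's rail at rows ~95–135 (cols 287–350), the black seat pad at (327,5) and the plate edges at about cols 281 and 370. The cassette is held square.

```bash
python3 - <<'E'
from h import *
im=cv2.imread("pics/w2.png"); w=dict(np.load("w2.npz")); hsv=cv2.cvtColor(im,cv2.COLOR_BGR2HSV)
g=cv2.cvtColor(im,cv2.COLOR_BGR2GRAY).astype(float)
# plate left/right edges: strongest horizontal gradient near expected
gx=cv2.Sobel(g,cv2.CV_64F,1,0,ksize=3)
for r in (20,40,60,80,90):
    L=270+np.argmin(gx[r,270:292]); Rr=355+np.argmax(np.abs(gx[r,355:380])); 
    print(r,L,Rr,plane(w,[(L,r),(Rr,r),((L+Rr)/2,r)],.012)[:,:2].round(4).tolist())
for r in (99,103,107,112,118,123,128): print(r,g[r,280:296].astype(int),g[r,340:358].astype(int))
for c in (300,318,336): print(c,g[86:145,c].astype(int))
cv2.imwrite("pics/c2.png",cv2.resize(im[0:165,240:400],None,fx=4,fy=3.6,interpolation=cv2.INTER_CUBIC))
E
```

```text
20 281 370 [[0.6692, 0.1559], [0.6697, 0.0657], [0.6694, 0.1108]]
40 280 368 [[0.6506, 0.1573], [0.6511, 0.067], [0.6509, 0.1121]]
60 279 366 [[0.6316, 0.1587], [0.6321, 0.0684], [0.6319, 0.1136]]
80 278 363 [[0.6122, 0.1602], [0.6126, 0.0709], [0.6124, 0.1155]]
90 277 363 [[0.6023, 0.1614], [0.6027, 0.0706], [0.6025, 0.116]]
99 [ 80  81  80  81  81  80  80  80  97 133 137 137 137 138 137 137] [133 133 133 132 131 124 118 117 111  98  79  71  72  72  72  74  83  84]
103 [ 80  80  80  79  79  79  78  81 104 137 136 136 137 136 136 136] [137 138 137 137 137 136 135 136 135 122  78  71  71  72  71  73  84  83]
107 [ 80  80  79  79  79  80  80  87 115 137 137 137 136 137 137 136] [135 135 135 134 135 136 135 135 131 101  72  71  71  71  72  76  82  83]
112 [ 80  79  80  80  80  81  88 112 116 119 121 121 122 126 127 124] [130 141 140 140 141 140 139 139 128  62  71  71  72  72  74  81  84  84]
118 [ 77  77  78  77  77  80  95 112 113 113 114 113 113 113 113 112] [120 120 120 121 121 122 121 123 118  96  71  70  70  70  70  69  70  70]
123 [ 77  76  77  77  76  84 118 148 147 142 144 144 
[... 269 characters left out ...]
70  69 115 136 138 137 138 137 137 137 136
 135 135 136 135 138 140 123 117 116 117 119 116 121 118 114 114 116 128
 135 142 135 135 139 134 131 137 133  93  53  49  49  50  49  53  97 101
 100 101 101 101 101]
318 [ 82  82  82  82  82  82  83  83  84  72  83 133 137 138 138 137 138 139
 137 136 135 134 137 137 140 142 120 115 118 121 120 119 120 117 114 117
 122 132 134 140 132 139 141 148 142 135 126  58  50  49  49  53  98 102
 102 102 102 101 101]
336 [ 83  82  81  81  83  83  84  85  85  85  85  85 116 136 138 136 137 137
 139 139 135 134 134 135 137 140 124 120 115 115 120 122 118 122 119 116
 119 119 136 148 152 151 131 131 124 137 132 127  84  54  52  55  98 102
 102 102 102  91  89]
```

View pics/c2.png

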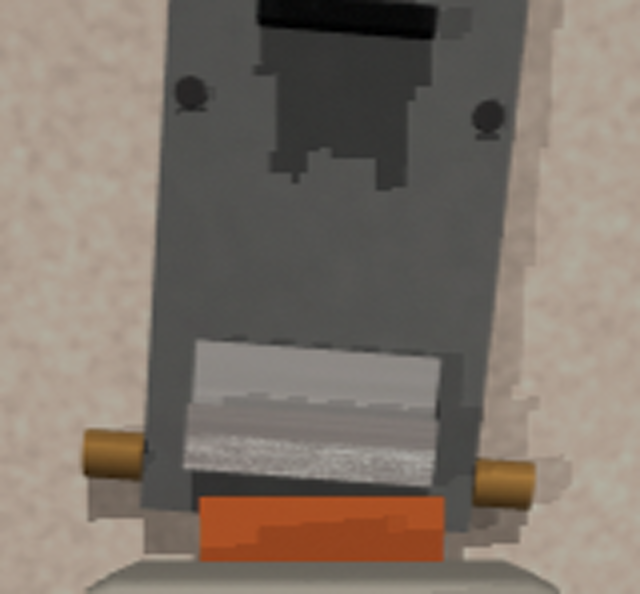

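```bash
python3 - <<'E'
from h import *
w=dict(np.load("w2.npz"))
a=plane(w,[(300,95),(318,97),(336,98)],.020); b=plane(w,[(288,120.5),(300,121.2),(318,122.7),(336,123.8),(348,125)],.036); c=plane(w,[(300,131),(318,133),(336,134.3)],.036)
print(a.round(4),b.round(4),c.round(4),sep="\n")
yaw=np.array([-.0735,]); 
# rail/step lateral ends mid (row 103 step: 288,350 z=.02 ; row125 top: 286,348.5 z=.036)
print(plane(w,[(288,101.0),(349.7,105.0)],.020).round(4),plane(w,[(285.8,125),(348.3,127)],.036).round(4))
# seat pad rear edge by crop: (258..436 px,y 22..38)/4,/3.6
print(plane(w,[(240+258/4,24/3.6),(240+436/4,38/3.6)],.02).round(4))
# holes
print(plane(w,[(240+190/4,93/3.6),(240+487/4,116/3.6)],.012).round(4))
E
```

```text
[[0.5969 0.1368 0.02  ]
 [0.595  0.118  0.02  ]
 [0.5941 0.0993 0.02  ]]
[[0.5711 0.1485 0.036 ]
 [0.5705 0.1363 0.036 ]
 [0.5691 0.1179 0.036 ]
 [0.5681 0.0994 0.036 ]
 [0.567  0.0871 0.036 ]]
[[0.5608 0.1363 0.036 ]
 [0.5589 0.1178 0.036 ]
 [0.5577 0.0993 0.036 ]]
[[0.5909 0.1494 0.02  ]
 [0.5872 0.0848 0.02  ]] [[0.5667 0.1508 0.036 ]
 [0.565  0.0868 0.036 ]]
[[0.6795 0.1317 0.02  ]
 [0.6763 0.0876 0.02  ]]
[[0.6639 0.1494 0.012 ]
 [0.6583 0.0737 0.012 ]]
```

```bash
cat >> h.py <<'E'
CO=np.array([.6305,.1140,0]); PSI=-.073
def cr(v): return CO+R.from_euler('z',PSI).apply(np.array(v)/1e3)
def incr(P): return R.from_euler('z',-PSI).apply(np.array(P)-CO)*1e3
def held(tip,th):
    "tool pose with lip tip at cradle point tip (mm), pitch th deg"
    C=R.from_euler('z',PSI)*R.from_euler('y',-np.radians(th)); M=C.as_matrix(); x,y,z=M.T
    return cr(tip)+.0562*x+.1228*z, R.from_matrix(np.column_stack([-z,-y,-x]))
def tipnow(s=None):
    p,r=tcp(s); return incr(p+r.apply([.1228,0,.0562])), np.degrees(np.arcsin(r.apply([0,0,-1])[2]))
E
python3 - <<'E'
from h import *
w=dict(np.load("w2.npz")); p,r=np.array([.49287,.11523,.40076]),R.from_rotvec([2.22,.006,-2.219])
print(proj(w,p+r.apply([.1228-.036,0,-.0098-.034])))
im=cv2.imread("pics/w2.png"); b=cv2.inRange(cv2.cvtColor(im,cv2.COLOR_BGR2HSV),(105,150,50),(130,255,255))
q=np.argwhere(b[160:240])+[160,0]; print(q.mean(0)[::-1])
goto(*held([-35,0,70],22)); print(held([-35,0,70],22)[0])
E
```

```text
[[319.53873992 201.26435748]]
[319.91271963 199.75229183]
xyz [ 195.8   -2.1 -108.5] turn [0.075  0.3834 0.0145]
[0.601683   0.11610739 0.20491107]
```

step_arm --commands '[{"xyz":[40,0,-50],"turn":[0.03,0.15,0.005],"grip":5},{"xyz":[90,-1,-100],"turn":[0.06,0.3,0.01],"grip":5},{"xyz":[140,-2,-108],"turn":[0.075,0.383,0.0145],"grip":5},{"xyz":[196,-2,-108],"turn":[0.075,0.383,0.0145],"grip":5},{"xyz":[196,-2,-108],"turn":[0.075,0.383,0.0145],"grip":5},{"xyz":[196,-2,-108],"turn":[0.075,0.383,0.0145],"grip":5}]'

```text
t: 4.58
tool_pos: [0.603, 0.1137, 0.2067]
orientation: [-2.569, 0.099, 1.729]
force: [0.1, 0.2, -1.5]
opening: 0.0111
```

```bash
python3 - <<'E'
from h import *
s=telemetry.read_state(); print(tipnow(s),s["force"],s["t"])
goto(*held([-40,0,24],22))
im=read_camera("side")[:,:,::-1]; p=camera_params("side")
u,v=proj(p,cr([-10,0,60]))[0].astype(int); print(u,v)
cv2.imwrite("pics/s2.png",cv2.resize(im[v-75:v+75,u-100:u+100],None,fx=4,fy=4,interpolation=cv2.INTER_CUBIC))
E
```

```text
(array([-33.24874175,  -2.22000979,  71.75279093]), np.float64(22.120951482413698)) [ 0.12317813  0.24347009 -1.49421163] 4.575
xyz [41.8 -2.2 24. ] turn [-0.0039 -0.0021 -0.0012]
293 241
```

View pics/s2.png

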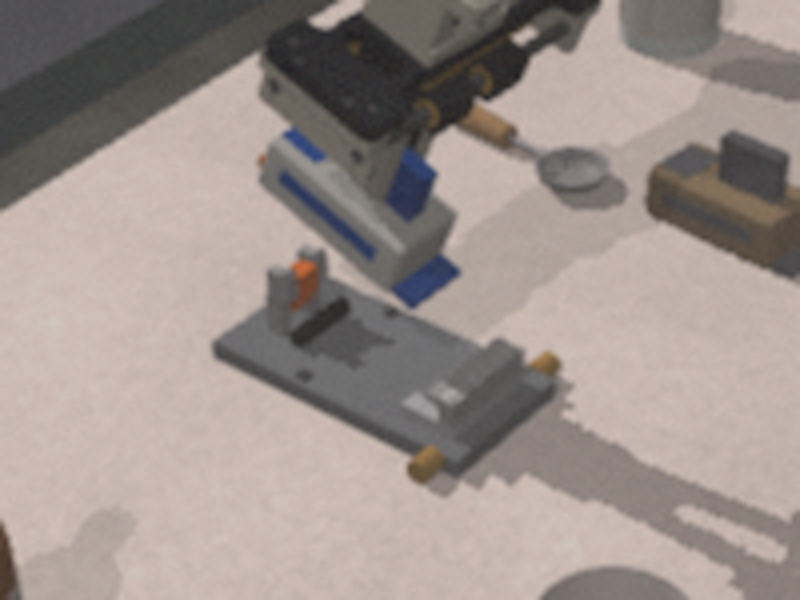

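The side crop shows the cassette held foot-up over the cradle, with the lip aligned with the slot and the keeper clear. Next I descend to just above the step floor.

step_arm --commands '[{"xyz":[20,0,11],"turn":[0,0,0],"grip":5},{"xyz":[41,0,22],"turn":[0,0,0],"grip":5},{"xyz":[41,0,22],"turn":[0,0,0],"grip":5},{"xyz":[41,0,22],"turn":[0,0,0],"grip":5},{"xyz":[41,0,22],"turn":[0,0,0],"grip":5}]'

```text
t: 5.25
tool_pos: [0.5981, 0.115, 0.1601]
orientation: [-2.57, 0.097, 1.728]
force: [0.0, -0.2, -3.0]
opening: 0.0116
```

```bash
python3 - <<'E'
from h import *
s=telemetry.read_state(); print(tipnow(s),s["force"],s["wrist_torque"],s["t"]);goto(*held([-40,0,20],22))
E
```

```text
(array([-38.14432106,  -1.25670566,  25.19514514]), np.float64(22.16574948693057)) [ 0.04940005 -0.20650291 -3.03086782] [ 0.05957666  0.4733594  -0.00960334] 5.25
xyz [ 4.3 -1.4  3.3] turn [-0.0032 -0.0029 -0.0004]
```

step_arm --commands '[{"xyz":[2,-1,4],"turn":[0,0,0],"grip":5},{"xyz":[2,-1,8],"turn":[0,0,0],"grip":5},{"xyz":[0,-1,13],"turn":[0,0,0],"grip":5},{"xyz":[0,-1,13],"turn":[0,0,0],"grip":5},{"xyz":[0,-1,13],"turn":[0,0,0],"grip":5}]'

```text
t: 5.88
tool_pos: [0.5848, 0.1169, 0.1532]
orientation: [-2.568, 0.097, 1.732]
force: [-1.0, 0.6, 4.5]
opening: 0.012
```

```bash
python3 - <<'E'
from h import *
s=telemetry.read_state(); print(tipnow(s),s["force"],s["wrist_torque"],s["t"])
E
```

```text
(array([-51.88223384,  -0.4345902 ,  18.31621772]), np.float64(21.995039528444156)) [-1.03922218  0.63420911  4.45178382] [ 0.01806576  0.43496253 -0.00539033] 5.875
```

step_arm --commands '[{"xyz":[-0.6,0,-0.2],"turn":[0,0,0],"grip":5},{"xyz":[-1.3,0,1.6],"turn":[0,0,0],"grip":5},{"xyz":[-2.1,0,3.5],"turn":[0,0,0],"grip":5},{"xyz":[-2.4,0,4.4],"turn":[0,0,0],"grip":5},{"xyz":[-2.4,0,4.4],"turn":[0,0,0],"grip":5}]'

```text
t: 6.5
tool_pos: [0.5797, 0.1171, 0.1533]
orientation: [-2.567, 0.098, 1.733]
force: [1.9, -0.5, 1.4]
opening: 0.0118
```

```bash
python3 - <<'E'
from h import *
s=telemetry.read_state(); print(tipnow(s),s["force"],s["wrist_torque"],s["t"])
E
```

```text
(array([-57.08178209,  -0.58749393,  18.41249707]), np.float64(21.966636204636497)) [ 1.86584335 -0.48185432  1.37609358] [-0.04756181 -0.00963936 -0.04103497] 6.5
```

step_arm --commands '[{"xyz":[-0.8,0,1.2],"turn":[0,0,0],"grip":5},{"xyz":[-1.2,0,2.4],"turn":[0,0,0],"grip":5},{"xyz":[-1.6,0,3.6],"turn":[0,0,0],"grip":5},{"xyz":[-1.6,0,3.6],"turn":[0,0,0],"grip":5}]'

```text
t: 7.0
tool_pos: [0.5762, 0.1173, 0.1535]
orientation: [-2.568, 0.098, 1.731]
force: [7.3, -0.8, -2.9]
opening: 0.0119
```

```bash
python3 - <<'E'
from h import *
s=telemetry.read_state(); print(tipnow(s),s["force"],s["wrist_torque"],s["t"])
E
```

```text
(array([-60.44698384,  -0.58919994,  18.61658804]), np.float64(22.038224976662896)) [ 7.28535061 -0.82268135 -2.86453858] [-0.06508566 -0.9791225  -0.00318057] 7.0
```

step_arm --commands '[{"xyz":[0,0,0],"turn":[0,0,0],"grip":5},{"xyz":[0,0,0],"turn":[0,0,0],"grip":5},{"xyz":[1.7,0,-3.6],"turn":[0,-0.03,0],"grip":5},{"xyz":[3.4,0,-7.1],"turn":[0,-0.06,0],"grip":5},{"xyz":[5.3,0,-10.6],"turn":[0,-0.09,0],"grip":5},{"xyz":[7.2,0,-14],"turn":[0,-0.12,0],"grip":5},{"xyz":[7.2,0,-14],"turn":[0,-0.12,0],"grip":5},{"xyz":[7.2,0,-14],"turn":[0,-0.12,0],"grip":5}]'

```text
t: 8.0
tool_pos: [0.5918, 0.1162, 0.1522]
orientation: [-2.457, 0.094, 1.88]
force: [6.4, -1.2, -1.6]
opening: 0.0117
```

```bash
python3 - <<'E'
from h import *
s=telemetry.read_state(); print(tipnow(s),s["force"],s["wrist_torque"],s["t"])
im=read_camera("side")[:,:,::-1]; p=camera_params("side")
u,v=proj(p,cr([0,0,30]))[0].astype(int)
cv2.imwrite("pics/s3.png",cv2.resize(im[v-60:v+60,u-80:u+80],None,fx=5,fy=5,interpolation=cv2.INTER_CUBIC))
E
```

```text
(array([-60.8543776 ,  -0.58862179,  18.97976985]), np.float64(15.175865342816753)) [ 6.4419356  -1.20445839 -1.63174119] [-0.17148977 -0.94575271 -0.02995301] 8.0
```

View pics/s3.png

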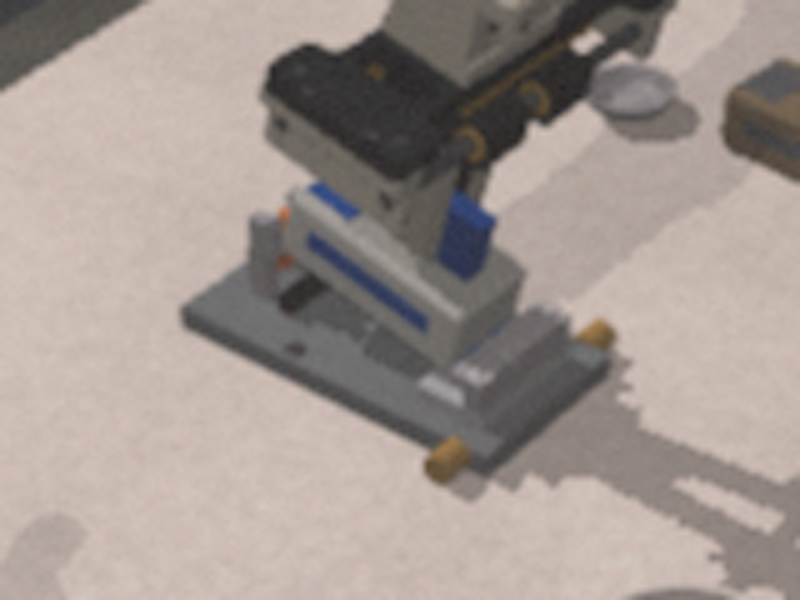

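step_arm --commands '[{"xyz":[0.7,0,-1.5],"turn":[0,-0.0125,0],"grip":5},{"xyz":[1.4,0,-3],"turn":[0,-0.025,0],"grip":5},{"xyz":[1.4,0,-3],"turn":[0,-0.025,0],"grip":5}]'

```text
t: 8.43
tool_pos: [0.5949, 0.1159, 0.1517]
orientation: [-2.433, 0.093, 1.91]
force: [4.9, -1.0, 0.2]
opening: 0.0117
```

```bash
python3 - <<'E'
from h import *
s=telemetry.read_state(); print(tipnow(s),s["force"],s["wrist_torque"],s["t"])
E
```

```text
(array([-61.04684916,  -0.57383356,  19.06866167]), np.float64(13.730510775754285)) [ 4.85932216 -1.0080103   0.21353937] [-0.16766892 -1.02151504 -0.02879486] 8.425
```

step_arm --commands '[{"xyz":[0,0,0],"turn":[0,0,0],"grip":14},{"xyz":[0,0,0],"turn":[0,0,0],"grip":20},{"xyz":[0,0,0],"turn":[0,0,0],"grip":32},{"xyz":[-30,0,0],"turn":[0,0,0],"grip":36},{"xyz":[-75,0,0],"turn":[0,0,0],"grip":36},{"xyz":[-110,0,0],"turn":[0,0,0],"grip":36},{"xyz":[-110,0,0],"turn":[0,0,0],"grip":20},{"xyz":[-110,0,0],"turn":[0,0,0],"grip":0}]'

```text
t: 9.43
tool_pos: [0.5684, 0.1179, 0.2575]
orientation: [-2.431, 0.093, 1.913]
force: [0.1, 0.4, -0.6]
opening: 0.0203
```

```bash
python3 - <<'E'
from h import *
s=telemetry.read_state(); print(s["tool_pos"],s["force"],s["t"])
w=camera_params("wrist"); np.savez("w3.npz",**w); im=read_camera("wrist")[:,:,::-1]; cv2.imwrite("pics/w3.png",im)
# predicted pad centre for pitch th, lip circle centre at cradle (-59,0,23)
for th in (4,8,12,14):
    C=R.from_euler('y',-np.radians(th)).apply([97,0,33])+[-59,0,23]; print(th,C.round(1),proj(w,cr(C)))
b=cv2.inRange(cv2.cvtColor(im,cv2.COLOR_BGR2HSV),(105,150,40),(130,255,255)); n,l,st,c=cv2.connectedComponentsWithStats(b)
for i in range(1,n):
    if st[i,4]>100: print(st[i],c[i])
E
```

```text
[0.56839584 0.1179112  0.25745857] [ 0.0626243   0.40721437 -0.60585593] 9.425
4 [35.5  0.  62.7] [[318.40355346 162.05487732]]
8 [32.5  0.  69.2] [[318.37472193 165.01235848]]
12 [29.   0.  75.4] [[318.3476481  168.83197231]]
14 [27.1  0.  78.5] [[318.33487334 171.07424413]]
[ 295  151   51   39 1989] [320. 170.]
[ 311  211   19   79 1468] [320.04564033 250.54904632]
```

View pics/w3.png

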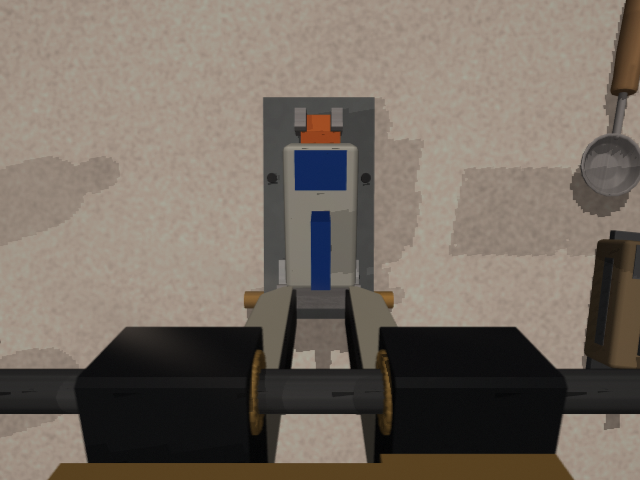

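The wrist view shows the cassette resting hooked and centred. The pad at (320,170) matches a pitch of about 13°, with the foot on the keeper's face.

```bash
python3 - <<'E'
from h import *
C=R.from_euler('z',PSI).as_matrix(); x,y,z=C.T; Rd=R.from_matrix(np.column_stack([-z,-y,-x]))
goto(cr([29,0.5,84+90]),Rd)
E
```

```text
xyz [101.7  -1.5 -69.7] turn [-0.0031 -0.2359 -0.0008]
```

step_arm --commands '[{"xyz":[11,-1,-45],"turn":[0,-0.12,0],"grip":0},{"xyz":[21.5,-1.5,-89],"turn":[-0.003,-0.236,0],"grip":0},{"xyz":[60,-1.5,-79.5],"turn":[-0.003,-0.236,0],"grip":0},{"xyz":[101.7,-1.5,-69.7],"turn":[-0.003,-0.236,0],"grip":0},{"xyz":[101.7,-1.5,-69.7],"turn":[-0.003,-0.236,0],"grip":0},{"xyz":[101.7,-1.5,-69.7],"turn":[-0.003,-0.236,0],"grip":0}]'

```text
t: 10.22
tool_pos: [0.6603, 0.1125, 0.1764]
orientation: [-2.187, 0.08, 2.182]
force: [0.7, 0.5, 1.0]
opening: 0.0002
```

```bash
python3 - <<'E'
from h import *
s=telemetry.read_state(); p,r=tcp(s); print(incr(p+r.apply([.084,0,0])),r.as_matrix()[:,0],s["force"],s["opening"],s["t"])
E
```

```text
[30.0360852   0.60648781 92.4415237 ] [ 1.98930276e-03 -5.14582564e-04 -9.99997889e-01] [0.66873305 0.54219505 0.99210815] 0.0002208818038614407 10.225
```

step_arm --commands '[{"xyz":[5,0,0],"turn":[0,0,0],"grip":0},{"xyz":[9,0,0],"turn":[0,0,0],"grip":0},{"xyz":[12,0,0],"turn":[0,0,0],"grip":0},{"xyz":[13,0,0],"turn":[0,0,0],"grip":0},{"xyz":[14,0,0],"turn":[0,0,0],"grip":0},{"xyz":[15,0,-0.3],"turn":[0,0,0],"grip":0}]'

```text
t: 10.98
tool_pos: [0.6611, 0.1125, 0.1614]
orientation: [-2.188, 0.08, 2.18]
force: [1.1, -0.1, 3.1]
opening: 0.0002
```

step_arm --commands '[{"xyz":[1,0,-0.5],"turn":[0,0,0],"grip":0},{"xyz":[2,0,-1],"turn":[0,0,0],"grip":0}]'

```text
t: 11.22
tool_pos: [0.6618, 0.1123, 0.1589]
orientation: [-2.187, 0.08, 2.182]
force: [1.7, 0.3, 2.9]
opening: 0.0004
```

step_arm --commands '[{"xyz":[1,0,-0.5],"turn":[0,0,0],"grip":0},{"xyz":[2,0,-1],"turn":[0,0,0],"grip":0},{"xyz":[3,0,-1.5],"turn":[0,0,0],"grip":0},{"xyz":[4,0,-2],"turn":[0,0,0],"grip":0}]'

```text
t: 11.72
tool_pos: [0.6637, 0.1122, 0.1548]
orientation: [-2.187, 0.08, 2.182]
force: [2.2, -0.2, 4.7]
opening: 0.0008
```

step_arm --commands '[{"xyz":[1,0,-0.5],"turn":[0,0,0],"grip":0},{"xyz":[2,0,-1],"turn":[0,0,0],"grip":0},{"xyz":[3,0,-1.5],"turn":[0,0,0],"grip":0}]'

```text
t: 12.1
tool_pos: [0.6648, 0.1121, 0.1514]
orientation: [-2.186, 0.08, 2.183]
force: [0.2, -0.4, 2.1]
opening: 0.0
```

step_arm --commands '[{"xyz":[1,0,-0.5],"turn":[0,0,0],"grip":0},{"xyz":[2,0,-1],"turn":[0,0,0],"grip":0}]'

```text
t: 12.35
tool_pos: [0.6658, 0.112, 0.1494]
orientation: [-2.185, 0.08, 2.183]
force: [-0.5, 1.3, 1.2]
opening: 0.0007
```

step_arm --commands '[{"xyz":[1,0,-0.4],"turn":[0,0,0],"grip":0},{"xyz":[2,0,-0.8],"turn":[0,0,0],"grip":0}]'

```text
t: 12.6
tool_pos: [0.6668, 0.112, 0.1475]
orientation: [-2.186, 0.08, 2.183]
force: [-0.8, -0.1, 1.3]
opening: 0.0004
```

step_arm --commands '[{"xyz":[1,0,-0.4],"turn":[0,0,0],"grip":0},{"xyz":[2,0,-0.8],"turn":[0,0,0],"grip":0}]'

```text
t: 12.85
tool_pos: [0.6678, 0.1119, 0.1458]
orientation: [-2.187, 0.08, 2.182]
force: [-0.8, 0.9, 0.6]
opening: 0.0002
```

step_arm --commands '[{"xyz":[1,0,0],"turn":[0,0,0],"grip":0},{"xyz":[2,0,0],"turn":[0,0,0],"grip":0}]'

```text
t: 13.1
tool_pos: [0.6678, 0.1119, 0.1437]
orientation: [-2.187, 0.08, 2.182]
force: [0.0, 1.1, 0.3]
opening: 0.0002
```

step_arm --commands '[{"xyz":[1,0,0],"turn":[0,0,0],"grip":0},{"xyz":[2,0,0],"turn":[0,0,0],"grip":0}]'

```text
t: 13.35
tool_pos: [0.668, 0.1119, 0.1434]
orientation: [-2.187, 0.08, 2.181]
force: [-6.3, 0.1, 12.9]
opening: 0.0005
```

step_arm --commands '[{"xyz":[0,0,0],"turn":[0,0,0],"grip":0},{"xyz":[-20,0,0],"turn":[0,0,0],"grip":0},{"xyz":[-70,0,0],"turn":[0,0,0],"grip":0},{"xyz":[-120,0,40],"turn":[0,0,0],"grip":0},{"xyz":[-130,0,80],"turn":[0,0,0],"grip":0},{"xyz":[-130,0,80],"turn":[0,0,0],"grip":0},{"xyz":[-130,0,80],"turn":[0,0,0],"grip":0}]'

```text
t: 14.22
tool_pos: [0.5882, 0.1178, 0.2724]
orientation: [-2.188, 0.08, 2.18]
force: [0.0, 0.5, -0.5]
opening: 0.0005
```

```bash
python3 - <<'E'
from h import *
s=telemetry.read_state(); print(s["tool_pos"],s["force"],s["t"])
w=camera_params("wrist"); im=read_camera("wrist")[:,:,::-1]
sd=read_camera("side")[:,:,::-1]; p=camera_params("side")
u,v=proj(p,cr([0,0,30]))[0].astype(int)
a=cv2.resize(sd[v-40:v+40,u-50:u+50],(500,400),interpolation=cv2.INTER_CUBIC)
b=cv2.inRange(cv2.cvtColor(im,cv2.COLOR_BGR2HSV),(105,150,40),(130,255,255)); n,l,st,c=cv2.connectedComponentsWithStats(b)
for i in range(1,n):
    if st[i,4]>100: print(st[i],c[i])
for th in (-2,0,2,4,8):
    C=R.from_euler('y',-np.radians(th)).apply([97,0,33])+[-59,0,23]; print(th,C.round(1),proj(w,cr(C)))
q=proj(w,cr([20,0,40]))[0].astype(int); print(q)
y0=max(0,q[1]-100); bb=cv2.resize(im[y0:y0+200,q[0]-75:q[0]+75],(300,400),interpolation=cv2.INTER_CUBIC)
cv2.imwrite("pics/f1.png",np.hstack([a,bb]))
E
```

```text
[0.58819827 0.11777298 0.27241535] [ 0.01256895  0.51747103 -0.54305868] 14.225
[ 298   97   50   39 1936] [322.32283058 115.90960744]
[ 314  158   18   73 1302] [322.43471582 193.8609831 ]
-2 [39.1  0.  52.6] [[320.66878808 114.44817114]]
0 [38.  0. 56.] [[320.67361788 115.98052646]]
2 [36.8  0.  59.4] [[320.67830664 117.72945636]]
4 [35.5  0.  62.7] [[320.68284055 119.69822385]]
8 [32.5  0.  69.2] [[320.69138731 124.30559359]]
[320 142]
```

View pics/f1.png

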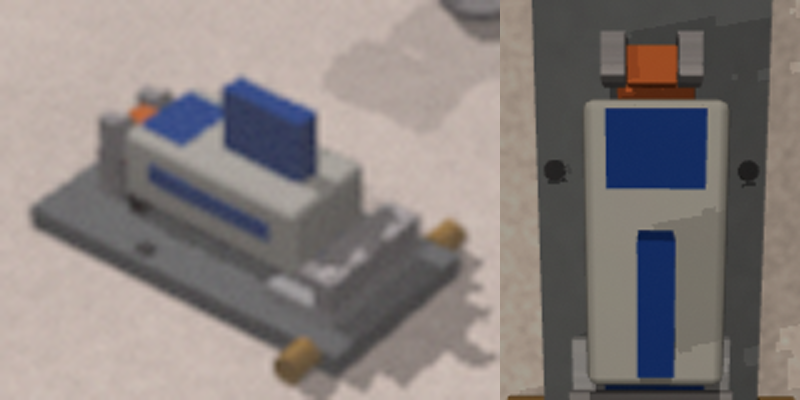

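The box is level and seated (pad at (322,116), which fits 0–2° pitch), with the foot tucked under the orange nose. During the press the force rose to about 5 N, fell to zero as the end dropped, then stopped hard at about 13 N. That pattern fits the click followed by the seat. The robot is clear, so I'm handing in.

```bash
python3 -c "
from plant import robot; print(robot.close_job())"
```

```text
the job is handed in; nothing more can be done
None
```

I fitted the fresh cassette into the cradle and handed the job in at about 14 s; the hand-in gave no verdict.

- **Hooking:** I gripped the cassette by its fin and tilted it 22° foot-up. I slid the lip lightly along the slot floor until it met the upright. The lip tip then computed at cradle x ≈ -60.4 mm and y ≈ -0.6 mm, with about 7 N of contact.
- **Rocking down:** I rocked it to about 14°, where the foot touched the keeper, let go, and pressed the pad with closed fingers.
- **Click and seat:** The press force rose to about 5 N and fell to near zero as the end dropped ahead of the fingers. It then met a hard stop at 12.9 N, slightly over the advised 12 N and well under the 35 N limit.

**Last checks:** After I withdrew, the camera views showed the cassette level (about 0–2°) and centred to within about 1 mm. The foot is under the orange nose, and the robot is clear of everything. I never touched the spent cassette or the other things on the counter.

**Not measured directly:** I inferred the click from the force drop, the hard stop and the pictures. I did not do a tug test. In the first close view of the cradle, one rail edge disagreed by about 3 mm with the other features, but the later contact positions agreed to under 1 mm.

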